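# Clear the space behind a pipette case and flip its lid over

### The arm

A 7-joint arm with a two-finger parallel gripper is mounted at the origin on a cart in front of the work surface, level with it; the furniture and walls round the work are solid. World frame = base frame: x ahead of the robot, y to its left, z up, the work surface at z = 0. Lengths are in mm, angles in rad, forces in N, time in s.
With the tool pointing down it reaches from about 425 to 925 mm from the base axis. Payload 6.8 kg.
Tool frame: the origin (TCP) lies at the very end of the fingers, on their centre line; the grasp point (between the pads) lies 19 mm behind it (ctrl.hold_point_z is the x of the grasp point in the tool frame, in mm); x points along the fingers, z is the direction in which the jaws open and shut, and the axes are right-handed (so a half turn about x gives the same grasp; the last joint's range is limited). The gripper opens to 88 mm and grips with 3 to 60 N. Pads are 20 mm wide; open, the fingers measure 115 mm over their backs; the gripper's body (75 mm by 178 mm) begins 61 mm behind the grasp point.
Start: joints at [1.214, 0.477, 0.022, 1.555, -0.011, 1.109, -0.083], TCP at [166.221, -654.231, 222.664] pointing down, gripper open.
Joint ranges: [-2.96, 2.96], [-0.34, 2.1], [-1.41, 1.46], [0.24, 2.44], [-1.37, 4.51], [0.17, 1.92], [-2.96, 2.96]. Speed limits (rad/s): [2.39, 2.39, 3.14, 3.14, 3.14, 3.14, 3.14].

### API

Orientations are given as a 3x3 rotation matrix whose columns are the frame's x, y, z axes.
In Python, from bench import status, imaging, sign_off, ctrl gives the robot as it stands.
- The arm moves only by the tool arm_command, never from a script. Its argument "rows" is a list of rows, each a list of 7 numbers: the turn, a rotation vector about the tool's x, y, z in units of 0.1 rad (1.0 is 0.1 rad), then the shift along the tool's x, y, z in units of 15 cm (1.0 is 15 cm), then the closure, from 0 (fully open) to 1 (shut). A call has 1 to 8 rows; each row shifts and turns the commanded pose from where the row before left it, along the tool's axes as they then stand; what a row does not reach is not made up. A row lasts 1/12 s, in which the tool goes at most 41.7 mm and 7.16 degrees, less where a joint would pass 70% of its speed; a pose out of reach is approached as far as the arm can. A call with a number of a shift or a turn outside -1 to 1 is refused whole. A call with a gripper value outside its range is refused whole. The fingers move at their own pace and stop on an object; "squeeze" is the grip in N (left out, the last holds). Time passes only in rows, so rows that do not move let the fingers close. It gives the time, the measured TCP pose, the force and the opening at its end, in the units of the state.
- status.state(): the state, without advancing time (a new reading comes with each control period).
- imaging.read_camera(name): name is "scene" or "top"; returns the picture (400x640x3 uint8, red, green, blue); there is no depth.
- imaging.camera_info(name): a dict with "K" (3x3 intrinsics, pixels), "k1" (the pictures are not rectified: a ray, as slopes to the right and down, at radius r is drawn at 1 + k1 r^2 times it, then the intrinsics apply), "extrinsics" (4x4, takes a point from world to camera coordinates). Camera axes: x right, y down, z forward; pixel columns grow to the right and rows downward; lengths in mm; the calibration is good to about 2 mm. A picture is of the moment at which its call begins. camera_info takes no time and is no camera call.
- sign_off(): hands the job in, once; it reports no verdict.
Trained networks look in the newest picture that a camera, given by its name, has taken for a name from the list of things; names that differ only in an ending like _2 or _b are one class to them, and where a whole thing is asked for, a point or a joint stands for the part that bears it (a point fixed in the world has none). Each returns a list of dicts, best first, with "conf" (0 to 1); they miss things now and then, are a little off and sometimes report something else, mostly with a low value. They report only what shows in the picture. A call takes as long as a camera call. They do not tell look-alikes from the thing itself.
- imaging.look_for(target, camera): "at" ([column, row] in pixels, amid what is visible of it).
- imaging.place_of(target, camera): "at" ([column, row] in pixels: a listed point, or the origin of a listed thing).
The state is a dict: "time_s": time; "joints": joint angles; "qd": joint speeds; "tau": joint torques, N m; "position": TCP position; "ee_rot": TCP orientation; "contact_force": force on the tool from outside, world axes, zero at the start; "wrist_torque": the same for the moment, N m; "grip_width": opening from 0.0 (shut) to 1.0 (fully open).
Only numpy, scipy, OpenCV 4.12 (cv2) and the standard library are available. Lean on these libraries where they do the work, as an engineer would, in place of code of your own. Each camera call takes 0.05 s, during which the arm holds its last target.

### The job

Open the blue-lidded pipette case. First slide the grey vial warmer, standing up on the table, sideways from behind the case until it is wholly past the end of the case, then push the lid up by its front lip with the fingertips and tip it over past upright so that it falls back and lies fully open on its own. Only push: do not pick up or tip the warmer, do not raise the lid while the warmer is still behind the case, and leave everything else on the table where it stands.

Things in the scene. Friction and masses are not known exactly. Their poses are not given: they have to be found in the camera images.
- case: Pipette case, fixed clamshell: dark grey tray (30 mm high) under a blue lid (30 mm), together 85 (x) x 160 (y) x 60 mm, 69 over two rubber feet on the lid. Origin: centre of its underside, on the table. Its x points level from lip to hinge, y along the hinge, z up. It stands aslant: the lip looks towards the robot and its right, the hinge away and left, at a varying angle.
- case_hinge (a point): Middle of the hinge line, on the rear (case +x) edge of the case, 30 mm above the table, 42.5 mm behind the case's origin. The line runs along the case's y axis.
- lid_lip (a point): Middle of the underside of the black lip on the lid's front, the place to push up with a fingertip. The lip is 70 mm wide along the hinge, about 5 mm thick (7 mm at its rounded outer edge), and juts 28 mm out from the lid's front face. With the lid shut the point is 52 mm above the table, 99 mm from the hinge line horizontally and 22 mm above it, 14 mm out from the front face; there is free space below the lip down to the table. It turns with the lid.
- lid (a joint): Lid angle, rad: 0 shut, grows as the front rises and swings over to the hinge side, 3.0 is the stop where it lies back fully open behind the case. The lid weighs about 0.14 kg; its hinge is nearly free: it drops shut below about 1.1 rad (centre of gravity over the hinge) and falls open by itself beyond that. When open it covers the table up to about 115 mm behind the hinge line, over the case's full 160 mm width.
- warmer: Loose vial warmer, about 0.38 kg: grey round dome, 94 mm across and 56 mm high, on a round black base plate, 112 mm across and 16 mm high, with a small black knob on one side reaching 61 mm from the centre. Origin: centre of its underside; z up. It starts just behind the hinge side of the case, in the way of the opening lid, and slides on the table when pushed.
- label_roll: Bystander: white roll of blank labels lying flat, 64 mm across, 26 mm high, beside the nearer (+y) end of the case. Origin: centre of its underside.
- beaker: Bystander: small glass beaker, 47 mm across, 55 mm high, beside the farther (-y) end of the case. Origin: centre of its underside.
- crimp_tin: Bystander: flat round tin, green top, 59 mm across, 26 mm high, near right of the table (short of the green hand-lever press, 390 mm tall and fixed, at the right front corner, which the arm must also keep clear of). Origin: centre of its underside.
- dropper: Bystander: dropper bottle with black pipette cap, 39 mm across, 102 mm high, far left of the table. Origin: centre of its underside.
- atomiser: Bystander: slim glass atomiser with a gold cap, 18 mm across, 80 mm high, near left of the table. Origin: centre of its underside.
- funnel: Bystander: grey funnel standing on its mouth, 57 mm across, 56 mm high, far right of the table. Origin: centre of its underside.
There are look-alikes about, which are no part of the job. Of the things like the warmer, leave any that is orange, pink or yellow; of the rest the smaller one is meant.

How it is judged (in metres and radians):
On the way, in this order (a step that is already met when the one before it is completed fails the run):
1. the warmer stands clear of the lid's path, past either end of the case, with the lid still shut ((y of warmer in the frame of case above 0.133 m or y of warmer in the frame of case below -0.133 m) and value of joint lid below 0.3 rad), for 0.2 s.
2. the lid has been swung over past upright (value of joint lid above 1.7 rad), for 0.1 s.
At the end, for the whole second after the job is handed in: The lid lies still against its stop (angle over 2.85 of 3.0 rad), and the warmer stands upright and still on the table with its centre more than 133 mm to either side of the case's middle, measured along the hinge (value of joint lid above 2.85 rad and velocity of joint lid between -0.1 and 0.1 rad/s and (y of warmer in the frame of case above 0.133 m or y of warmer in the frame of case below -0.133 m) and height (world z) of warmer between -0.006 and 0.006 m and angle between warmer's own z axis and vertical below 0.1 rad and linear speed of warmer below 0.02 m/s); the robot touches nothing.
It fails at once if the warmer is lifted off the table, or falls from it (height (world z) of warmer above 0.015 m or height (world z) of warmer below -0.02 m).
It fails at once if the warmer is tipped (angle between warmer's own z axis and vertical above 0.25 rad).
It fails at once if the lid is raised while the warmer is still behind the case (value of joint lid above 0.5 rad and not (y of warmer in the frame of case above 0.125 m or y of warmer in the frame of case below -0.125 m)).
It fails at once if another thing on the table is moved more than 25 mm or knocked over (distance of any of label_roll, beaker, crimp_tin, dropper, atomiser, funnel from where it was at the start of the episode above 0.025 m or angle between any of label_roll, beaker, crimp_tin, dropper, atomiser, funnel's own z axis and vertical above 0.4 rad).
It also fails if it takes over 61 s, if anything falls off the work surface, if the arm or the gripper's body presses on something with over 40 N, if the wrist force passes 120 N, or if a joint passes its speed limit or range.

## Working session

There is one attempt and no reset: what is moved stays moved. The work goes in short steps, Python scripts to look and compute and a tool call to move; the robot and the scene stay as the last step left them, time stands still between calls to the robot, and variables do not carry over. Pictures are saved under pics/ and viewed, and the job is handed in when it is done.

Besides the shell and the picture viewer there is one more tool, called as name(argument=value, ...), one argument or row to a line, values as JSON. arm_command: Moves the arm, as the interface text tells. Shifts and turns lie within -1 to 1; 1 stands for 15 cm of shift or 0.1 rad of turn. Its arguments: {"type":"object","properties":{"rows":{"type":"array","items":{"type":"array","items":{"type":"number"}}},"squeeze":{"type":"number"}},"required":["rows"]}

```bash
ls; mkdir -p pics; python3 - <<'E'
from bench import status, imaging, ctrl
import cv2, numpy as np
s=status.state()
print({k:np.round(v,3).tolist() for k,v in s.items()})
print([a for a in dir(ctrl) if a[0]!='_'], ctrl.hold_point_z)
for n in("scene","top"):
    im=imaging.read_camera(n); cv2.imwrite(f"pics/{n}0.png",im[:,:,::-1])
    i=imaging.camera_info(n); print(n,{k:np.round(v,3).tolist() for k,v in i.items()})
    for t in["case","case_hinge","lid_lip","warmer","label_roll","beaker","crimp_tin","dropper","atomiser","funnel"]:
        print(t,[(np.round(d["at"]).tolist(),round(d["conf"],2)) for d in imaging.place_of(t,n)])
E
```

```text
pics
{'time_s': 0.0, 'joints': [1.214, 0.478, 0.022, 1.556, -0.011, 1.109, -0.083], 'qd': [0.001, 0.001, -0.001, -0.0, 0.0, -0.0, 0.001], 'tau': [-0.0, -58.286, 1.534, -27.262, -0.054, 0.017, 0.0], 'position': [166.054, -653.653, 221.726], 'ee_rot': [[-0.001, 0.969, 0.246], [0.002, 0.246, -0.969], [-1.0, -0.0, -0.002]], 'contact_force': [0.356, 0.112, 0.087], 'wrist_torque': [-0.016, 0.033, -0.004], 'grip_width': 0.996}
['MotionError', 'hold_point_z'] -18.700000000000003
scene {'K': [[406.346, 0.0, 323.561], [0.0, 406.346, 197.939], [0.0, 0.0, 1.0]], 'k1': -0.051, 'extrinsics': [[-0.73, -0.683, 0.008, 383.739], [-0.338, 0.352, -0.873, 236.859], [0.594, -0.64, -0.488, 986.693], [0.0, 0.0, 0.0, 1.0]]}
case []
case_hinge []
lid_lip [([340.0, 196.0], 0.73)]
warmer [([388.0, 202.0], 0.76), ([329.0, 177.0], 0.74), ([322.0, 271.0], 0.65), ([290.0, 223.0], 0.64), ([250.0, 253.0], 0.63)]
label_roll [([356.0, 236.0], 0.74)]
beaker [([306.0, 195.0], 0.72), ([348.0, 166.0], 0.54)]
crimp_tin []
dropper [([197.0, 242.0], 0.56), ([348.0, 165.0], 0.26)]
atomiser [([284.0, 294.0], 0.68), ([351.0, 165.0], 0.16)]
funnel [([349.0, 165.0], 0.51)]
top {'K': [[411.553, 0.0, 313.402], [0.0, 411.553, 199.096], [0.0, 0.0, 1.0]], 'k1': -0.014, 'extrinsics': [[0.024, -1.0, 0.015, -9.395], [-0.981, -0.027, -0.191, 510.219], [0.191, -0.01, -0.981, 1101.633], [0.0, 0.0, 0.0, 1.0]]}
case [([324.0, 195.0], 0.77)]
case_hinge [([306.0, 191.0], 0.62)]
lid_lip [([341.0, 198.0], 0.71)]
warmer [([280.0, 178.0], 0.91), ([238.0, 257.0], 0.78), ([390.0, 234.0], 0.75), ([217.0, 191.0], 0.59), ([382.0, 144.0], 0.57)]
label_roll [([314.0, 242.0], 0.79)]
beaker [([338.0, 153.0], 0.73)]
crimp_tin [([424.0, 279.0], 0.95), ([340.0, 151.0], 0.61)]
dropper []
atomiser [([315.0, 244.0], 0.73), ([191.0, 258.0], 0.6)]
funnel [([433.0, 146.0], 0.71)]
```

```bash
python3 - <<'E'
import cv2
for n,(x0,y0,w,h) in {"scene":(170,110,320,220),"top":(150,90,340,230)}.items():
    im=cv2.imread(f"pics/{n}0.png")[y0:y0+h,x0:x0+w]
    cv2.imwrite(f"pics/{n}0c.png",cv2.resize(im,(w*23//10,h*23//10),interpolation=cv2.INTER_CUBIC))
E
```

```text
(no output)
```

View pics/scene0.png

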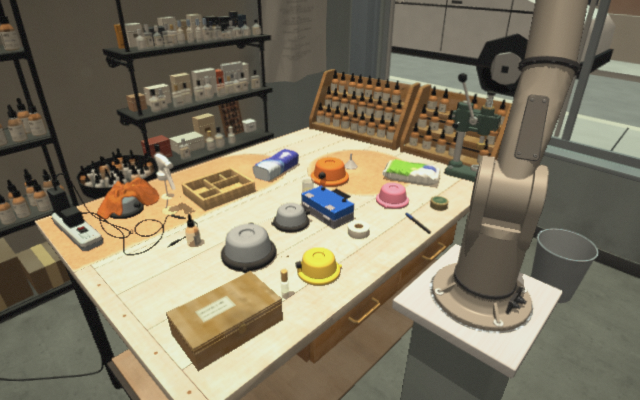

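View pics/top0.png

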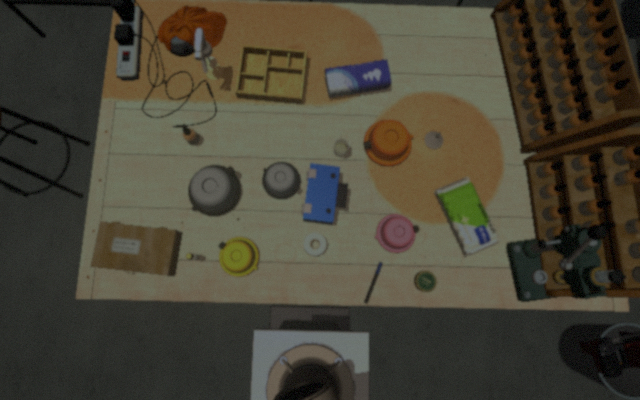

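```bash
sleep 1
```

```text
(no output)
```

View pics/top0c.png

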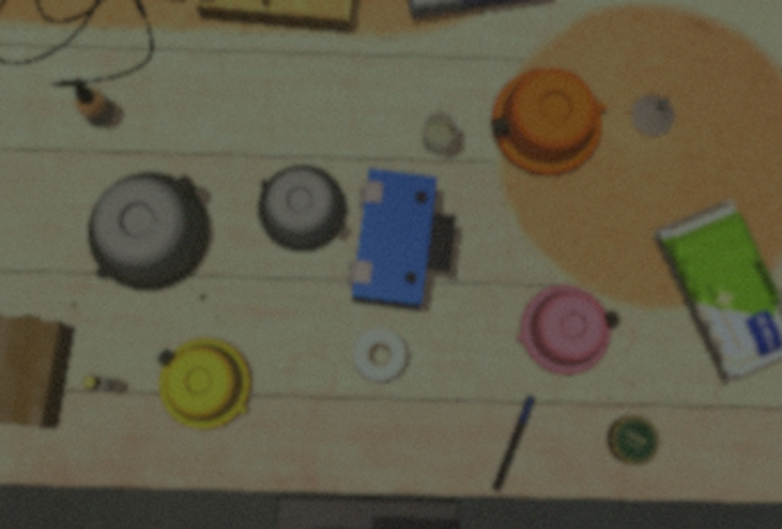

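View pics/scene0c.png

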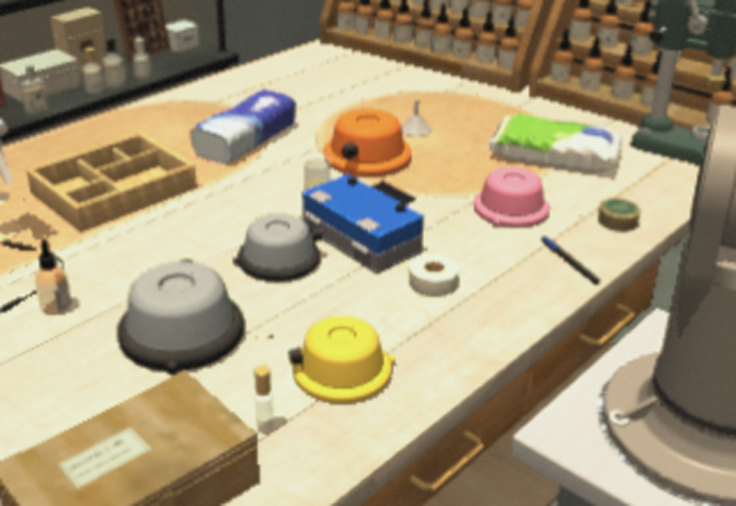

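```bash
cat > h.py <<'E'
import numpy as np, cv2
from bench import status, imaging, ctrl
def cam(n):
    i=imaging.camera_info(n); return np.array(i["K"]),i["k1"],np.array(i["extrinsics"])
def ray(n,px):
    K,k1,E=cam(n)
    d=np.array([(px[0]-K[0,2])/K[0,0],(px[1]-K[1,2])/K[1,1]]); u=d.copy()
    for _ in range(20): u=d/(1+k1*(u@u))
    R=E[:3,:3]; o=-R.T@E[:3,3]; return o,R.T@np.array([u[0],u[1],1])
def onz(n,px,z=0):
    o,v=ray(n,px); return o+v*(z-o[2])/v[2]
def proj(n,P):
    K,k1,E=cam(n); P=np.atleast_2d(P).astype(float)
    c=P@E[:3,:3].T+E[:3,3]; u=c[:,:2]/c[:,2:]; u=u*(1+k1*(u**2).sum(1,keepdims=True))
    return u*[K[0,0],K[1,1]]+[K[0,2],K[1,2]]
def tri(a,b):
    o1,v1=ray(*a);o2,v2=ray(*b)
    A=np.stack([v1,-v2],1); t=np.linalg.lstsq(A,o2-o1,rcond=None)[0]
    return (o1+v1*t[0]+o2+v2*t[1])/2, np.linalg.norm(o1+v1*t[0]-o2-v2*t[1])
E
python3 - <<'E'
from h import *
P=lambda n,px,z=0:print(n,px,np.round(onz(n,px,z)[:2]))
for nm,t,s in [("warmer",(280,178),(290,223)),("big",(217,191),(250,253)),("yellow",(238,257),(322,271)),("orange",(382,144),(329,177)),("pink",(390,234),(388,202)),("roll",(314,242),(356,236)),("beaker",(338,153),(306,195)),("tin",(424,279),None),("funnel",(433,146),(349,165)),("atom",(191,258),(284,294)),("drop",None,(197,242))]:
    print(nm, t and np.round(onz("top",t)[:2]), s and np.round(onz("scene",s)[:2]))
print("lip",onz("top",(341,198),52),onz("scene",(340,196),52),"hinge",onz("top",(306,191),30),"case",onz("top",(324,195)))
# case lid top corners from crops (scale 2.3)
tc=[(x/2.3+150,y/2.3+90) for x,y in [(370,168),(437,177),(422,307),(352,299)]]
sc=[(x/2.3+170,y/2.3+110) for x,y in [(345,178),(421,217),(379,240),(302,207)]]
for p in tc:print("top",np.round(onz("top",p,60)))
for p in sc:print("scene",np.round(onz("scene",p,60)))
E
```

```text
warmer [580. 103.] [574. 101.]
big [536. 285.] [541. 283.]
yellow [347. 213.] [343. 201.]
orange [ 694. -199.] [ 705. -222.]
pink [ 423. -220.] [ 431. -220.]
roll [395.  -2.] [381.  14.]
beaker [662. -67.] [667. -61.]
tin [ 298. -315.] None
funnel [ 692. -353.] [ 721. -359.]
atom [341. 346.] [350. 328.]
drop None [694. 357.]
lip [514.96170298 -73.29204018  52.        ] [515.58225209 -66.26774839  52.        ] hinge [537.00050446  25.18961297  30.        ] case [532.92749634 -27.50307689   0.        ]
top [611.  13.  60.]
top [602. -69.  60.]
top [442. -53.  60.]
top [449.  31.  60.]
scene [593. -54.  60.]
scene [442. -43.  60.]
scene [444.  40.  60.]
scene [576.  48.  60.]
```

```bash
cat > fit.py <<'E'
from h import *
from scipy.optimize import minimize
ims={n:cv2.imread(f"pics/{n}0.png") for n in("scene","top")}
roi={"scene":(290,170,80,70),"top":(290,150,62,85)}
S=8
masks={}
for n,im in ims.items():
    x0,y0,w,h=roi[n]
    hsv=cv2.cvtColor(cv2.resize(im[y0:y0+h,x0:x0+w],None,fx=S,fy=S,interpolation=cv2.INTER_CUBIC),cv2.COLOR_BGR2HSV)
    m=((hsv[...,0]>95)&(hsv[...,0]<130)&(hsv[...,1]>100)&(hsv[...,2]>40)).astype(np.uint8)
    nb,l,st,_=cv2.connectedComponentsWithStats(m); k=1+np.argmax(st[1:,4]); m=(l==k).astype(np.uint8)
    c,_=cv2.findContours(m,0,2); m=cv2.fillPoly(m*0,[cv2.convexHull(np.vstack(c))],1); masks[n]=m
    cv2.imwrite(f"pics/m_{n}.png",m*255)
def box(p,z0=30,z1=60):
    x,y,a=p; c,s=np.cos(a),np.sin(a)
    return np.array([[x+c*i-s*j,y+s*i+c*j,z] for i in(-42.5,42.5) for j in(-80,80) for z in(z0,z1)])
def cost(p,ns=("scene","top")):
    t=0
    for n in ns:
        x0,y0,w,h=roi[n]
        q=((proj(n,box(p))-[x0-.5,y0-.5])*S).astype(np.float32)
        r=cv2.fillPoly(np.zeros_like(masks[n]),[np.round(cv2.convexHull(q)).astype(np.int32)],1)
        t+=(r!=masks[n]).sum()/masks[n].sum()
    return t
if __name__=="__main__":
    for ns in(("top",),("scene",),("top","scene")):
        b=min((minimize(cost,[527,-20,a],args=(ns,),method="Nelder-Mead",options=dict(initial_simplex=[[527,-20,a],[540,-20,a],[527,-5,a],[527,-20,a+.1]])) for a in(1.35,1.45,1.55)),key=lambda r:r.fun)
        print(ns,np.round(b.x,3),b.fun)
    p=b.x; c,s=np.cos(p[2]),np.sin(p[2])
    for n in ims:
        x0,y0,w,h=(170,110,320,220) if n=="scene" else (150,90,340,230)
        k=2.3; im=cv2.resize(ims[n][y0:y0+h,x0:x0+w],None,fx=k,fy=k)
        d=lambda P,col:[cv2.polylines(im,[np.round((proj(n,P)-[x0-.5,y0-.5])*k).astype(np.int32)],True,col,1)]
        B=box(p,0,60)
        for z in(0,1): d(B[[0+z,2+z,6+z,4+z]],(0,255,255))
        th=np.linspace(0,2*np.pi,40)
        L=lambda i,j,z:[p[0]+c*i-s*j,p[1]+s*i+c*j,z]
        d(np.array([L(-42.5,-35,54),L(-70.5,-35,54),L(-70.5,35,54),L(-42.5,35,54)]),(0,255,0))
        for (x,y,r,z) in [(577,102,56,0),(577,102,56,16),(577,102,40,56),(397,1,32,26),(664,-63,23.5,0),(664,-63,23.5,55)]:
            d(np.stack([x+r*np.cos(th),y+r*np.sin(th),0*th+z],1),(0,0,255))
        cv2.imwrite(f"pics/ov_{n}.png",im)
E
python3 fit.py
```

```text
('top',) [531.214 -18.746   1.461] 0.04721599867230935
('scene',) [531.688 -21.696   1.442] 0.05754018691588785
('top', 'scene') [531.364 -18.849   1.464] 0.1274402977377299
```

```bash
sleep 1
```

```text
(no output)
```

View pics/ov_top.png

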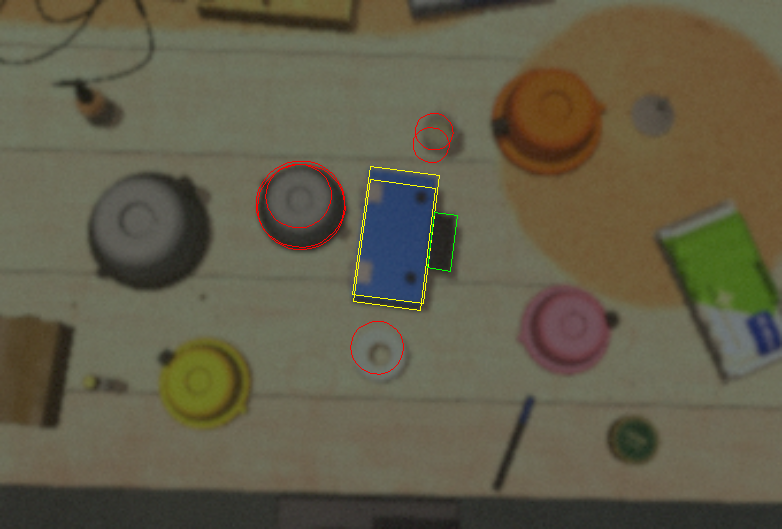

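View pics/ov_scene.png

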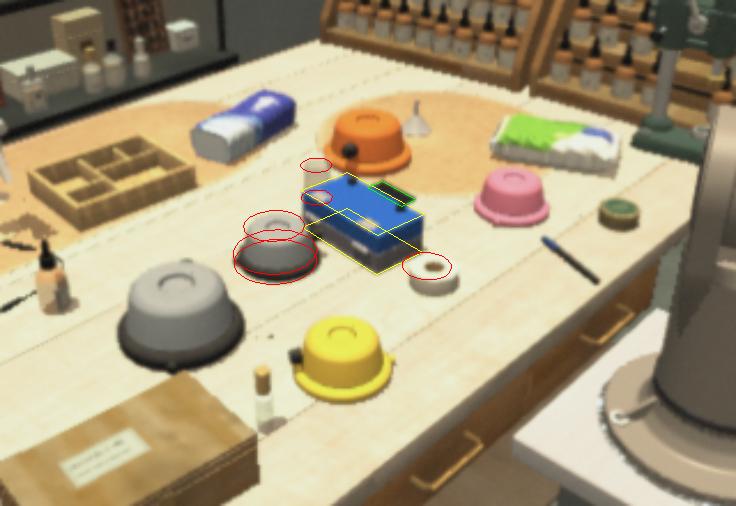

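```bash
python3 - <<'E'
from h import *
for px in [(508,242),(512,300),(552,298),(610,290),(622,262)]: print(px,np.round(onz("top",px,0)),np.round(onz("top",px,150)),np.round(onz("top",px,350)))
for px in [(447,172),(475,178)]: print(px,np.round(onz("scene",px,0)))
im=cv2.imread("pics/top0.png")[200:400,440:640]; cv2.imwrite("pics/press.png",cv2.resize(im,None,fx=3,fy=3))
E
```

```text
(508, 242) [ 409. -562.    0.] [ 394. -489.  150.] [ 374. -391.  350.]
(512, 300) [ 246. -563.    0.] [ 251. -489.  150.] [ 259. -391.  350.]
(552, 298) [ 253. -678.    0.] [ 258. -590.  150.] [ 264. -472.  350.]
(610, 290) [ 279. -848.    0.] [ 280. -738.  150.] [ 282. -592.  350.]
(622, 262) [ 359. -892.    0.] [ 350. -777.  150.] [ 339. -623.  350.]
(447, 172) [ 401. -579.    0.]
(475, 178) [ 296. -607.    0.]
```

```bash
sleep 1
```

```text
(no output)
```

View pics/press.png

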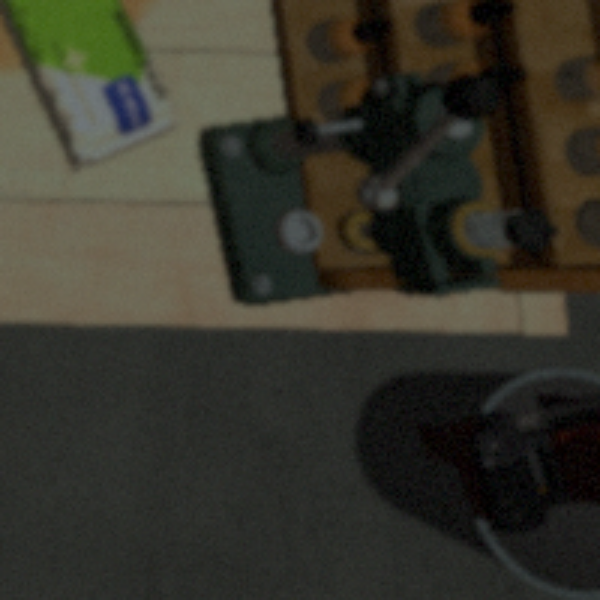

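Candidates for the warmer in the top view are small grey (281,180), big grey (215,190), orange (390,140), pink (397,233) and yellow (239,257). Orange, pink and yellow are ruled out. Of the two greys the smaller, at (281,180), is meant. The crop shows it next to the hinge side, and the 112 mm circle fits its base.

The press base takes up x 246–409, y < -563, so I leave along +y first.

arm_command(
  rows=[
    [0,0,0,-0.067,0.06,-0.173,0],
    [0,0,0,-0.067,0.06,-0.173,0],
    [0,0,0,-0.067,0.06,-0.173,0],
    [0,0,0,-0.067,0.06,-0.173,0],
    [0,0,0,-0.067,0.06,-0.173,0],
    [0,0,0,-0.067,0.06,-0.173,0],
    [0,0,0,-0.067,0.06,-0.173,0],
    [0,0,0,-0.067,0.06,-0.173,0],
  ],
)

```text
time_s: 1.77
position: [184.9, -433.9, 303.6]
ee_rot: [[0.0, 0.969, 0.246], [-0.0, 0.246, -0.969], [-1.0, 0.0, 0.0]]
contact_force: [0.3, -0.6, 1.2]
grip_width: 1.004
```

arm_command(
  rows=[
    [0,0,0,0,0.195,-0.108,0],
    [0,0,0,0,0.195,-0.108,0],
    [0,0,0,0,0.195,-0.108,0],
    [0,0,0,0,0.195,-0.108,0],
    [0,0,0,0,0.195,-0.108,0],
    [0,0,0,0,0.195,-0.108,0],
    [0,0,0,0,0.195,-0.108,0],
    [0,0,0,0,0.195,-0.108,0],
  ],
)

```text
time_s: 2.43
position: [380.7, -250.8, 303.4]
ee_rot: [[0.001, 0.969, 0.246], [-0.001, 0.246, -0.969], [-1.0, 0.0, 0.001]]
contact_force: [0.9, -0.5, 0.6]
grip_width: 1.001
```

arm_command(
  rows=[
    [0.91,0,0,0,0,0,0],
    [0.91,0,0,0,0,0,0],
    [0.91,0,0,0,0,0,0],
    [0.91,0,0,0,0,0,0],
    [0,0,0,0,0,0,0],
  ],
)

```text
time_s: 2.85
position: [379.8, -252.0, 303.2]
ee_rot: [[0.0, 0.993, -0.118], [-0.0, -0.118, -0.993], [-1.0, 0.0, 0.0]]
contact_force: [0.2, 0.6, -0.1]
grip_width: 1.001
```

arm_command(
  rows=[
    [0,0,0,0.06,0.045,-0.208,0],
    [0,0,0,0.06,0.045,-0.208,0],
    [0,0,0,0.06,0.045,-0.208,0],
    [0,0,0,0.06,0.045,-0.208,0],
    [0,0,0,0.06,0.045,-0.208,0],
    [0,0,0,0.06,0.045,-0.208,0],
    [0,0,0,0.06,0.045,-0.208,0],
    [0,0,0,0.06,0.045,-0.208,0],
  ],
)

```text
time_s: 3.52
position: [462.4, -9.0, 230.9]
ee_rot: [[0.001, 0.994, -0.112], [-0.0, -0.112, -0.994], [-1.0, 0.001, 0.0]]
contact_force: [-0.2, 0.0, -0.0]
grip_width: 0.997
```

arm_command(
  rows=[
    [0,0,0,0.15,0.045,-0.208,0],
    [0,0,0,0.15,0.045,-0.208,0],
    [0,0,0,0.15,0.045,-0.208,0],
    [0,0,0,0.15,0.045,-0.208,0],
    [0,0,0,0,0,0,0],
    [0,0,0,0,0,0,0],
  ],
)

```text
time_s: 4.02
position: [502.5, 112.4, 139.8]
ee_rot: [[-0.003, 0.994, -0.109], [0.001, -0.109, -0.994], [-1.0, -0.003, -0.0]]
contact_force: [0.4, -0.8, 0.1]
grip_width: 1.001
```

```bash
python3 - <<'E'
from h import *
for n,(x0,y0,w,h) in {"scene":(170,110,320,220),"top":(150,90,340,230)}.items():
    im=imaging.read_camera(n)[:,:,::-1]; cv2.imwrite(f"pics/{n}1.png",im)
    im=im[y0:y0+h,x0:x0+w]
    cv2.imwrite(f"pics/{n}1c.png",cv2.resize(im,(w*23//10,h*23//10),interpolation=cv2.INTER_CUBIC))
    print(n,[(np.round(d["at"]).tolist(),round(d["conf"],2),np.round(onz(n,d["at"]))) for d in imaging.place_of("warmer",n)])
s=status.state();print(s["position"],s["contact_force"],s["joints"])
E
```

```text
scene [([387.0, 202.0], 0.95, array([ 435., -219.,    0.])), ([247.0, 256.0], 0.79, array([537., 295.,   0.])), ([290.0, 223.0], 0.78, array([575., 101.,   0.])), ([331.0, 178.0], 0.63, array([ 691., -218.,    0.]))]
top [([386.0, 144.0], 0.91, array([ 695., -212.,    0.])), ([214.0, 190.0], 0.64, array([540., 296.,   0.])), ([239.0, 257.0], 0.61, array([346., 210.,   0.])), ([393.0, 230.0], 0.59, array([ 435., -229.,    0.]))]
[503.75241972 108.99144322 141.89527917] [-0.1890065  -0.4664544   0.25307582] [ 0.15120394  0.37477418 -0.5888753   1.98118209  0.27280861  0.86189423
 -2.27237535]
```

```bash
sleep 1
```

```text
(no output)
```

View pics/scene1c.png

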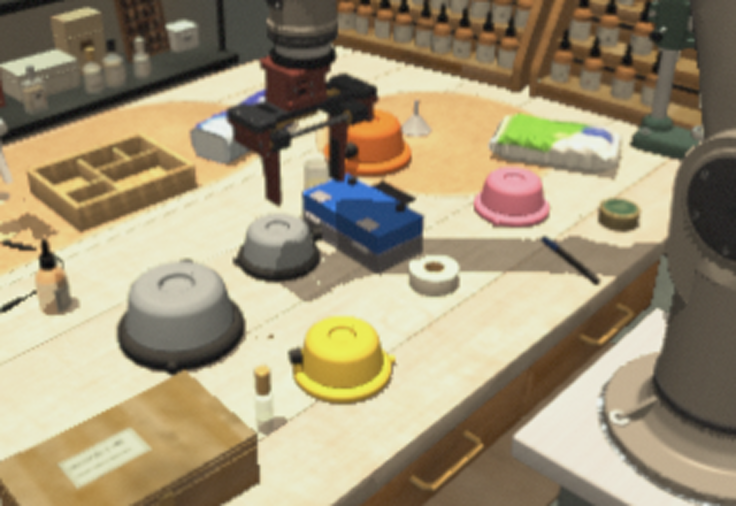

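View pics/top1c.png

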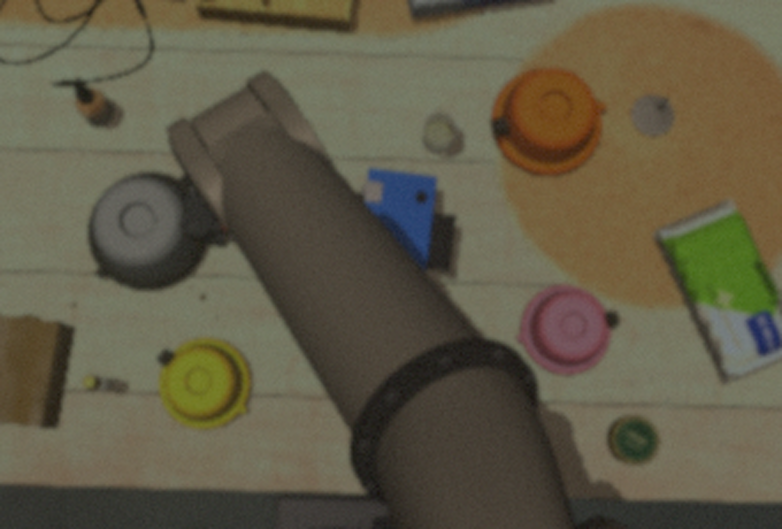

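arm_command(
  rows=[
    [0,0,0,0.2,0,0,0],
    [0,0,0,0.2,0,0,0],
    [0,0,0,0.2,0,0,0],
    [0,0,0,0.17,0,0,0],
    [0,0,0,0.1,0,0,0],
    [0,0,0,0,0,0,0],
    [0,0,0,0,0,0,0],
  ],
)

```text
time_s: 4.8
position: [503.5, 109.5, 11.0]
ee_rot: [[-0.0, 0.993, -0.116], [-0.001, -0.116, -0.993], [-1.0, 0.0, 0.001]]
contact_force: [-0.2, -0.1, 0.4]
grip_width: 0.997
```

arm_command(
  rows=[
    [0,0,0,0,0.06,0,0],
    [0,0,0,0,0.06,0,0],
    [0,0,0,0,0.06,0,0],
    [0,0,0,0,0.06,0,0],
    [0,0,0,0,0.06,0,0],
    [0,0,0,0,0.06,0,0],
    [0,0,0,0,0.06,0,0],
    [0,0,0,0,0.06,0,0],
  ],
)

```text
time_s: 5.47
position: [574.1, 102.7, 11.0]
ee_rot: [[-0.003, 0.993, -0.114], [-0.0, -0.114, -0.993], [-1.0, -0.003, 0.001]]
contact_force: [-7.5, 1.0, 7.7]
grip_width: 0.998
```

```bash
cat > snap.py <<'E'
import sys
from h import *
k=sys.argv[1]
out=[]
for n,(x0,y0,w,h) in {"scene":(170,110,320,220),"top":(150,90,340,230)}.items():
    im=np.ascontiguousarray(imaging.read_camera(n)[:,:,::-1]); cv2.imwrite(f"pics/{n}{k}.png",im)
    im=im[y0:y0+h,x0:x0+w]; out.append(cv2.resize(im,(400,280),interpolation=cv2.INTER_CUBIC))
    cv2.imwrite(f"pics/{n}{k}c.png",cv2.resize(im,(w*23//10,h*23//10),interpolation=cv2.INTER_CUBIC))
    if len(sys.argv)>2: print(n,[(np.round(d["at"]).tolist(),round(d["conf"],2),np.round(onz(n,d["at"]))[:2].tolist()) for d in imaging.place_of(sys.argv[2],n)])
cv2.imwrite(f"pics/both{k}.png",np.hstack(out))
s=status.state();print(np.round(s["position"],1),np.round(s["contact_force"],1),s["time_s"])
E
python3 snap.py 2 warmer
```

```text
scene [([282.0, 217.0], 0.97, [620.0, 93.0]), ([320.0, 272.0], 0.87, [345.0, 206.0]), ([328.0, 177.0], 0.85, [711.0, -221.0]), ([250.0, 255.0], 0.63, [534.0, 289.0])]
top [([215.0, 191.0], 0.98, [536.0, 291.0]), ([384.0, 147.0], 0.91, [685.0, -205.0]), ([238.0, 260.0], 0.72, [340.0, 211.0]), ([280.0, 170.0], 0.42, [605.0, 105.0])]
[576.2 102.4  11.1] [ 0.  -0.4  2.7] 5.6667
```

```bash
sleep 1
```

```text
(no output)
```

View pics/scene2c.png

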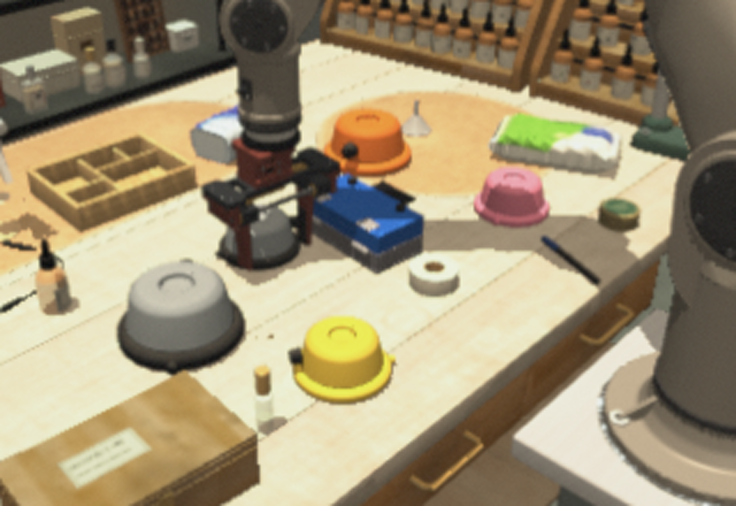

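The picture shows the warmer upright and held centrally between the fingers at crop (258,240), having slid about 45 mm. I keep pushing.

arm_command(
  rows=[
    [0,0,0,0,0.06,0,0],
    [0,0,0,0,0.06,0,0],
    [0,0,0,0,0.06,0,0],
    [0,0,0,0,0.06,0,0],
    [0,0,0,0,0.06,0,0],
    [0,0,0,0,0.06,0,0],
    [0,0,0,0,0.06,0,0],
    [0,0,0,0,0.06,0,0],
  ],
)

```text
time_s: 6.33
position: [644.6, 94.7, 10.6]
ee_rot: [[-0.004, 0.993, -0.114], [-0.0, -0.114, -0.993], [-1.0, -0.004, 0.001]]
contact_force: [-7.9, 0.8, 8.1]
grip_width: 1.002
```

arm_command(
  rows=[
    [0,0,0,0,0.04,0,0],
    [0,0,0,0,0.03,0,0],
    [0,0,0,0,0.02,0,0],
    [0,0,0,0,0,0,0],
    [0,0,0,0,0,0,0],
    [0,0,0,0,0,0,0],
  ],
)

```text
time_s: 6.83
position: [658.8, 93.0, 10.7]
ee_rot: [[-0.002, 0.993, -0.114], [0.0, -0.114, -0.993], [-1.0, -0.002, 0.0]]
contact_force: [-5.2, 0.1, 4.9]
grip_width: 1.002
```

```bash
python3 snap.py 3 warmer
```

```text
scene [([390.0, 199.0], 0.97, [437.0, -241.0]), ([330.0, 174.0], 0.95, [716.0, -242.0]), ([268.0, 210.0], 0.77, [683.0, 98.0]), ([320.0, 270.0], 0.71, [351.0, 199.0]), ([249.0, 254.0], 0.58, [538.0, 288.0])]
top [([217.0, 187.0], 0.91, [548.0, 287.0]), ([240.0, 258.0], 0.62, [344.0, 207.0]), ([384.0, 146.0], 0.56, [687.0, -205.0]), ([285.0, 139.0], 0.49, [700.0, 93.0])]
[658.8  93.   10.7] [-5.1  1.3  4.9] 7.0333
```

```bash
sleep 1
```

```text
(no output)
```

View pics/scene3c.png

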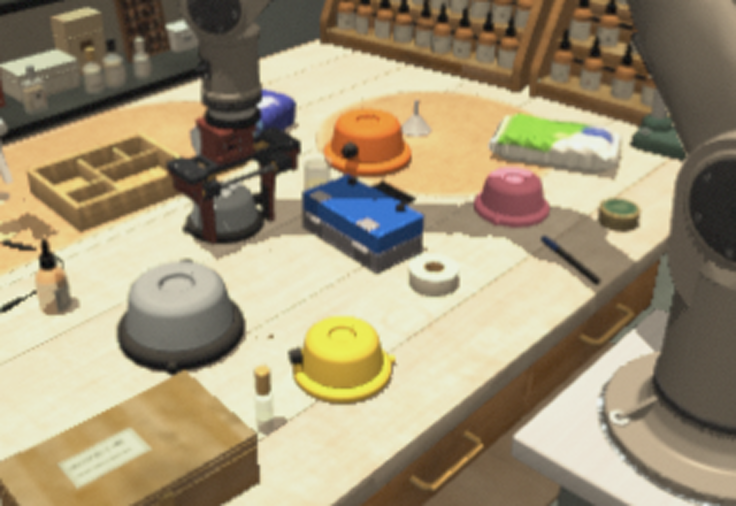

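arm_command(
  rows=[
    [0,0,0,0,-0.04,0,0],
    [0,0,0,0,-0.1,0,0],
    [0,0,0,0,-0.15,0,0],
    [0,0,0,0,-0.15,0,0],
    [0,0,0,-0.2,0,0,0],
    [0,0,0,-0.25,0,0,0],
    [0,0,0,-0.25,0,0,0],
    [0,0,0,-0.25,0,0,0],
  ],
)

```text
time_s: 7.7
position: [593.8, 99.8, 154.5]
ee_rot: [[-0.0, 0.993, -0.115], [-0.0, -0.115, -0.993], [-1.0, 0.0, 0.0]]
contact_force: [0.1, -0.5, 0.0]
grip_width: 0.998
```

```bash
python3 snap.py 4 warmer
```

```text
scene [([268.0, 208.0], 0.94, [694.0, 87.0]), ([318.0, 269.0], 0.88, [357.0, 202.0]), ([247.0, 253.0], 0.84, [548.0, 287.0]), ([388.0, 201.0], 0.8, [435.0, -229.0]), ([332.0, 179.0], 0.74, [688.0, -218.0])]
top [([385.0, 146.0], 0.65, [687.0, -207.0]), ([240.0, 257.0], 0.58, [347.0, 208.0])]
[595.   99.8 154.1] [-0.8 -0.6 -0.6] 7.9
```

```bash
sleep 1
```

```text
(no output)
```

View pics/both4.png

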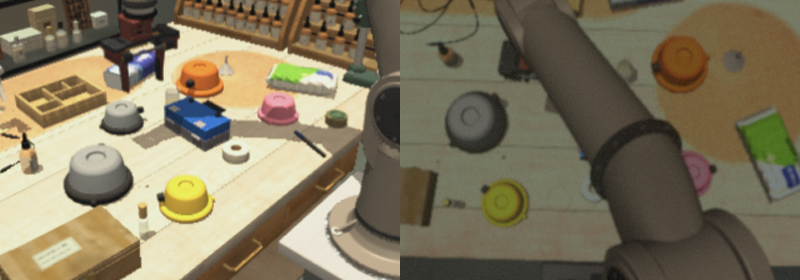

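Step 1 is met: the warmer is upright at (694,87), about -150 mm along the hinge. Next I close the fingers and carry the tool over to the lip side, high up.

arm_command(
  rows=[
    [0,0,0,-0.12,-0.024,0.15,0.5],
    [0,0,0,-0.12,-0.024,0.204,1],
    [0,0,0,-0.1,-0.024,0.204,1],
    [0,0,0,-0.1,-0.024,0.204,1],
    [0,0,0,-0.1,-0.024,0.204,1],
    [0,0,0,-0.1,-0.024,0.204,1],
    [0,0,0,-0.1,-0.024,0.204,1],
    [0,0,0,-0.1,-0.024,0.204,1],
  ],
  squeeze=10,
)

```text
time_s: 8.57
position: [536.8, -133.5, 277.7]
ee_rot: [[-0.003, 0.993, -0.115], [0.0, -0.115, -0.993], [-1.0, -0.003, -0.0]]
contact_force: [1.0, -0.8, -0.2]
grip_width: 0.436
```

arm_command(
  rows=[
    [0,0,0,-0.05,-0.024,0.204,1],
    [0,0,0,-0.05,-0.024,0.204,1],
    [0,0,0,-0.05,-0.024,0.204,1],
    [0,0,0,-0.05,-0.024,0.204,1],
    [0,0,0,0,0,0,1],
    [0,0,0,0,0,0,1],
  ],
)

```text
time_s: 9.07
position: [508.6, -254.1, 307.2]
ee_rot: [[-0.002, 0.993, -0.12], [0.001, -0.12, -0.993], [-1.0, -0.003, -0.0]]
contact_force: [0.5, 0.5, 0.6]
grip_width: 0.007
```

```bash
python3 -c "
from h import *
s=status.state();print(np.round(s['joints'],2),np.round(s['position']),s['time_s'],s['grip_width'])"
```

```text
[ 0.74  0.27 -0.48  1.68  0.13  1.22 -1.46] [ 509. -254.  307.] 9.0667 0.007302091391677781
```

arm_command(
  rows=[
    [0,0.5,0,0,0,-0.2,1],
    [0,0.6,0,0,0,-0.2,1],
    [0,0.8,0,0,0,-0.2,1],
    [0,0.8,0,0,0,-0.1,1],
    [0,0.8,0,0,0,0,1],
    [0,0,0,0,0,0,1],
    [0,0,0,0,0,0,1],
  ],
)

```text
time_s: 9.65
position: [521.3, -148.2, 314.9]
ee_rot: [[0.037, 0.993, -0.11], [0.34, -0.116, -0.933], [-0.94, -0.003, -0.342]]
contact_force: [0.5, -0.4, -0.4]
grip_width: 0.003
```

```bash
python3 -c "
from h import *
s=status.state();print(np.round(s['joints'],2),np.round(s['position']),s['time_s'],s['grip_width'])"; python3 snap.py 5 | tail -1
```

```text
[ 0.81  0.3  -0.55  1.69 -0.2   1.26 -1.35] [ 521. -148.  315.] 9.65 0.0028646224002076876
[ 521.9 -147.   316.1] [-0.4  0.3  0.2] 9.75
```

```bash
sleep 1
```

View pics/both5.png

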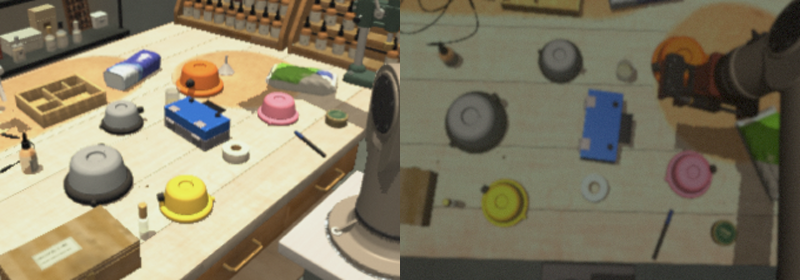

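arm_command(
  rows=[
    [0,1,0,0,0,0,1],
    [0,1,0,0,0,0,1],
    [0,1,0,0,0,0,1],
    [0,1,0,0,0,0,1],
    [0,1,0,0,0,0,1],
    [0,1,0,0,0,0,1],
    [0,0,0,0,0,0,1],
    [0,0,0,0,0,0,1],
  ],
)

```text
time_s: 10.42
position: [521.7, -147.9, 315.4]
ee_rot: [[0.092, 0.993, -0.069], [0.807, -0.115, -0.579], [-0.583, -0.003, -0.813]]
contact_force: [0.4, 0.5, 1.3]
grip_width: 0.006
```

```bash
python3 -c "
from h import *
s=status.state();print(np.round(s['joints'],2),np.round(s['position']),s['time_s'],s['grip_width'])
im=cv2.imread('pics/top5.png')[90:320,150:490];cv2.imwrite('pics/top5d.png',cv2.convertScaleAbs(cv2.resize(im,None,fx=2.3,fy=2.3,interpolation=cv2.INTER_CUBIC),alpha=1.6))"
```

```text
[ 1.04  0.54 -0.6   1.64 -0.58  1.44 -1.04] [ 522. -148.  315.] 10.4167 0.00613875260546254
```

```bash
sleep 1
```

```text
(no output)
```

View pics/top5d.png

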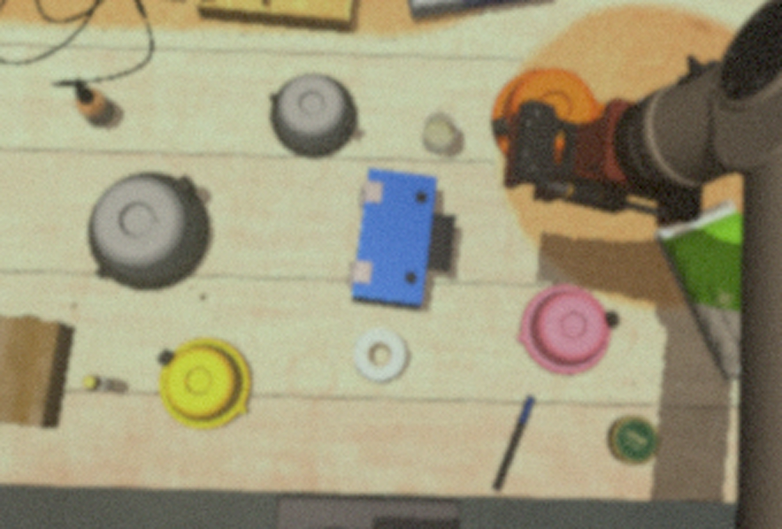

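arm_command(
  rows=[
    [-1,0,0,0,0,0,1],
    [-1,0,0,0,0,0,1],
    [-1,0,0,0,0,0,1],
    [-1,0,0,0,0,0,1],
    [-1,0,0,0,0,0,1],
    [-1,0,0,0,0,0,1],
    [-1,0,0,0,0,0,1],
    [-1,0,0,0,0,0,1],
  ],
)

```text
time_s: 11.08
position: [522.7, -145.9, 318.2]
ee_rot: [[0.092, 0.735, 0.672], [0.805, 0.343, -0.484], [-0.586, 0.586, -0.56]]
contact_force: [-0.6, 1.4, 0.4]
grip_width: 0.007
```

arm_command(
  rows=[
    [-1,0,0,0,0,0,1],
    [-1,0,0,0,0,0,1],
    [-1,0,0,0,0,0,1],
    [-1,0,0,0,0,0,1],
    [-1,0,0,0,0,0,1],
    [-1,0,0,0,0,0,1],
    [-1,0,0,0,0,0,1],
    [-0.7,0,0,0,0,0,1],
  ],
)

```text
time_s: 11.75
position: [522.8, -146.0, 318.0]
ee_rot: [[0.092, 0.06, 0.994], [0.805, 0.583, -0.109], [-0.586, 0.81, 0.006]]
contact_force: [-0.2, -0.9, 0.3]
grip_width: 0.003
```

```bash
python3 snap.py 6 warmer; python3 -c "
from h import *
s=status.state();print(np.round(s['joints'],2),np.round(s['position']),s['time_s'],np.round(s['ee_rot'],3))"
```

```text
scene [([322.0, 271.0], 0.93, [343.0, 202.0]), ([331.0, 176.0], 0.88, [708.0, -235.0]), ([247.0, 255.0], 0.84, [540.0, 294.0]), ([389.0, 202.0], 0.73, [430.0, -223.0]), ([269.0, 208.0], 0.68, [690.0, 87.0]), ([327.0, 214.0], 0.44, [530.0, -20.0])]
top [([287.0, 140.0], 0.96, [699.0, 86.0]), ([217.0, 189.0], 0.9, [543.0, 287.0]), ([432.0, 144.0], 0.71, [699.0, -351.0]), ([240.0, 259.0], 0.7, [342.0, 208.0]), ([385.0, 147.0], 0.65, [684.0, -208.0]), ([390.0, 232.0], 0.57, [428.0, -219.0]), ([196.0, 260.0], 0.37, [337.0, 331.0])]
[ 522.5 -146.7  317.6] [-1.  -0.6 -1. ] 11.95
[ 1.27  0.66 -0.98  1.63 -0.39  1.37  0.35] [ 522. -147.  318.] 11.95 [[ 0.093  0.068  0.993]
 [ 0.806  0.58  -0.115]
 [-0.584  0.812 -0.001]]
```

```bash
sleep 1
```

```text
(no output)
```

View pics/scene6.png

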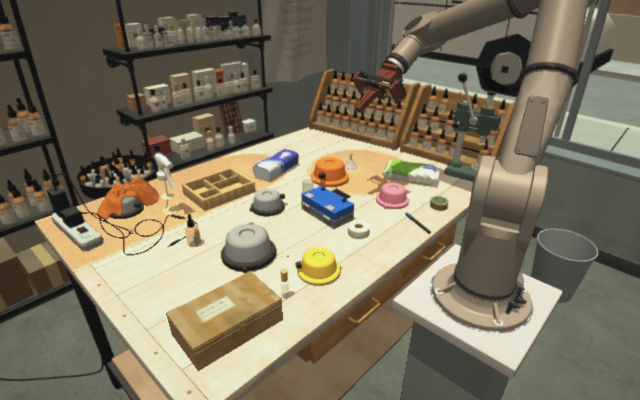

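```bash
cat > path.py <<'E'
from h import *
A=np.pi/4
xc=np.array([np.cos(1.455),np.sin(1.455),0]); yc=np.array([-xc[1],xc[0],0]); zc=np.array([0,0,1.])
H=np.array([530,-20,0])+42.5*xc+30*zc-12*yc
def tcp(th,d=99,t=14):
    c,s=np.cos(th),np.sin(th)
    if th<A: x,z=-(d+14)*c+20*s,(d+14)*s+20*c; x+=t*np.cos(A); z-=t*np.sin(A)
    else: x,z=-d*c+21*s,d*s+21*c
    n=np.array([np.sin(A),np.cos(A)])*10
    return H+(x-n[0])*xc+(z-n[1])*zc
def rows(w,R,unit=150): return np.round(np.asarray(w)@R/unit,3)
if __name__=="__main__":
    s=status.state();R=np.array(s["ee_rot"])
    print("tcp0",tcp(0)); pre=tcp(0)-30*xc-5*zc
    print("pre",pre,"delta world",pre-np.array(s["position"]))
    for th in np.arange(0,1.5,.1): print(round(th,1),np.round(tcp(th)),end=";")
E
python3 path.py
```

```text
tcp0 [534.10101796 -88.6048353   33.02943725]
pre [ 530.6348864  -118.40392811   28.02943725] delta world [   8.17826863   28.30321096 -289.60304152]
0.0 [534. -89.  33.];0.1 [534. -86.  44.];0.2 [535. -82.  55.];0.3 [535. -78.  66.];0.4 [536. -72.  75.];0.5 [537. -65.  85.];0.6 [538. -58.  93.];0.7 [539. -49. 101.];0.8 [540. -40. 109.];0.9 [541. -31. 114.];1.0 [542. -22. 118.];1.1 [543. -12. 121.];1.2 [544.  -2. 123.];1.3 [545.   8. 124.];1.4 [546.  18. 124.];
```

arm_command(
  rows=[
    [0,0,-0.8,0,0,0,1],
    [0,0,-0.8,0,0,0,1],
    [0,0,0,0,0,0,1],
    [0,0,0,0,0,0,1],
  ],
)

```text
time_s: 12.28
position: [522.5, -146.4, 318.0]
ee_rot: [[0.081, 0.08, 0.994], [0.705, 0.7, -0.114], [-0.705, 0.709, 0.001]]
contact_force: [-0.2, -0.3, -0.8]
grip_width: 0.008
```

arm_command(
  rows=[
    [0,0,0,0.068,0.067,0.016,1],
    [0,0,0,0.068,0.067,0.016,1],
    [0,0,0,0.18,-0.18,0,1],
    [0,0,0,0.18,-0.18,0,1],
    [0,0,0,0.18,-0.18,0,1],
    [0,0,0,0.18,-0.18,0,1],
    [0,0,0,0.18,-0.18,0,1],
    [0,0,0,0,0,0,1],
  ],
)

```text
time_s: 12.95
position: [525.9, -116.9, 118.9]
ee_rot: [[0.074, 0.089, 0.993], [0.71, 0.694, -0.115], [-0.7, 0.714, -0.012]]
contact_force: [-0.8, 0.8, -0.5]
grip_width: 0.005
```

```bash
python3 snap.py 7; python3 -c "
from h import *
s=status.state();print(np.round(s['joints'],2),np.round(s['position']),s['time_s'],np.round(s['ee_rot'],3))"
```

```text
[ 529.6 -117.5  125.7] [0.3 1.1 0.9] 13.05
[ 1.13  0.8  -0.87  1.79 -0.22  1.    0.39] [ 530. -117.  126.] 13.05 [[ 0.08   0.083  0.993]
 [ 0.709  0.696 -0.115]
 [-0.701  0.713 -0.003]]
```

```bash
sleep 1
```

```text
(no output)
```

View pics/scene7c.png

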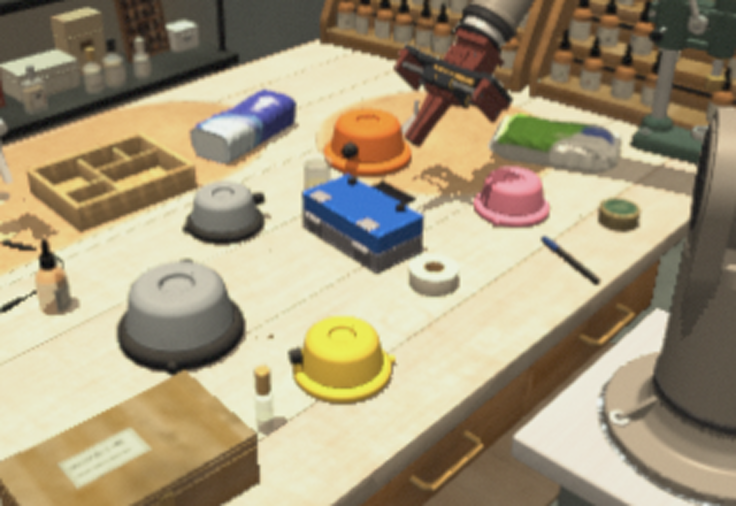

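View pics/top7c.png

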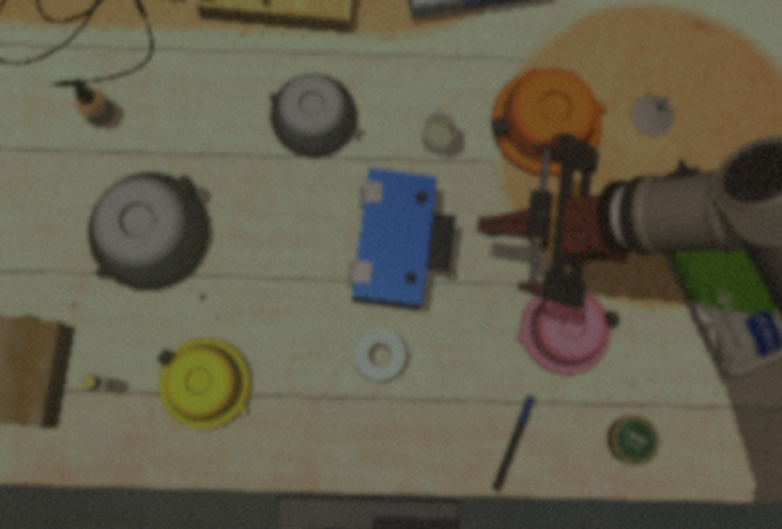

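arm_command(
  rows=[
    [0,0,0,0.115,-0.117,0,1],
    [0,0,0,0.115,-0.117,0,1],
    [0,0,0,0.115,-0.117,0,1],
    [0,0,0,0.115,-0.117,0,1],
    [0,0,0,0,0,0,1],
    [0,0,0,0,0,0,1],
  ],
)

```text
time_s: 13.55
position: [531.0, -119.4, 29.3]
ee_rot: [[0.083, 0.081, 0.993], [0.706, 0.699, -0.116], [-0.703, 0.711, 0.0]]
contact_force: [0.8, -0.2, 0.5]
grip_width: 0.009
```

```bash
python3 snap.py 8; python3 -c "
from path import *
s=status.state();R=np.array(s['ee_rot']);print(np.round(R,3))
print(rows(tcp(0)-5*zc-s['position'],R))
p=None
for th in np.arange(0,1.45,.1): 
    print(round(th,1),rows(tcp(th)-(p if p is not None else tcp(0)-5*zc),R)); p=tcp(th)"
```

```text
[ 531.7 -119.7   30.1] [-0.3  0.2 -0. ] 13.65
[[ 0.084  0.08   0.993]
 [ 0.705  0.7   -0.116]
 [-0.704  0.71   0.003]]
[ 0.157  0.136 -0.008]
0.0 [-0.023  0.024  0.   ]
0.1 [-0.04   0.065  0.   ]
0.2 [-0.034  0.069  0.   ]
0.3 [-0.027  0.072  0.   ]
0.4 [-0.019  0.074  0.   ]
0.5 [-0.012  0.076  0.   ]
0.6 [-0.004  0.076  0.   ]
0.7 [0.003 0.076 0.   ]
0.8 [0.011 0.081 0.   ]
0.9 [0.018 0.065 0.   ]
1.0 [0.025 0.063 0.   ]
1.1 [0.031 0.06  0.   ]
1.2 [0.037 0.056 0.   ]
1.3 [0.042 0.053 0.   ]
1.4 [ 0.047  0.048 -0.   ]
```

```bash
sleep 1
```

```text
(no output)
```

View pics/scene8c.png

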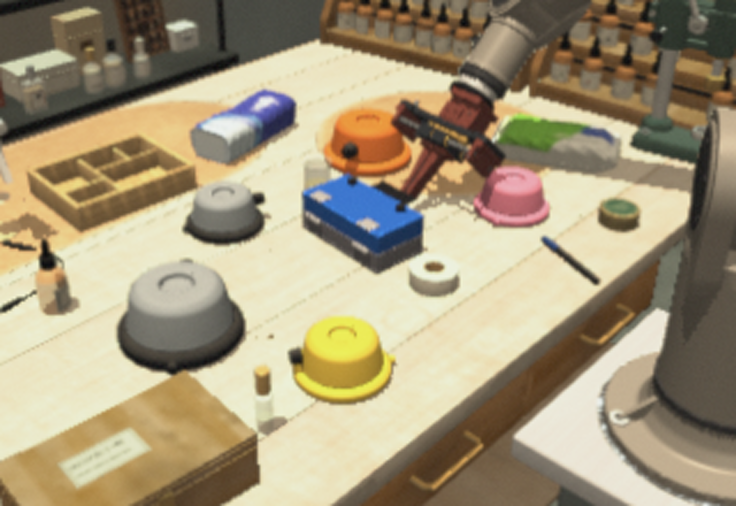

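View pics/top8c.png

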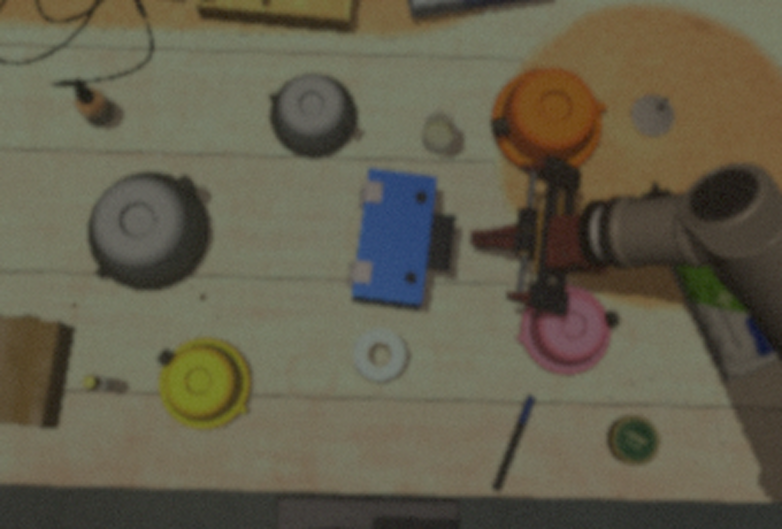

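Both views put the fingertip in front of the lip at its middle, at crop (471,239) in the top view. The gripper is clear of pink and orange. I slip the tip under the lip.

arm_command(
  rows=[
    [0,0,0,0.052,0.045,0,1],
    [0,0,0,0.052,0.045,0,1],
    [0,0,0,0.052,0.045,0,1],
    [0,0,0,0,0,0,1],
    [0,0,0,0,0,0,1],
  ],
)

```text
time_s: 14.07
position: [533.3, -87.4, 25.6]
ee_rot: [[0.08, 0.08, 0.994], [0.706, 0.699, -0.113], [-0.704, 0.711, -0.0]]
contact_force: [0.4, 0.2, 0.5]
grip_width: 0.009
```

arm_command(
  rows=[
    [0,0,0,-0.03,0.03,0,1],
    [0,0,0,-0.04,0.065,0,1],
    [0,0,0,-0.034,0.069,0,1],
    [0,0,0,-0.027,0.072,0,1],
    [0,0,0,0,0,0,1],
    [0,0,0,0,0,0,1],
  ],
)

```text
time_s: 14.57
position: [535.5, -78.0, 65.2]
ee_rot: [[0.083, 0.08, 0.993], [0.705, 0.7, -0.115], [-0.705, 0.71, 0.002]]
contact_force: [-0.3, -0.7, -0.2]
grip_width: 0.003
```

```bash
python3 snap.py 9; python3 -c "
from path import *
s=status.state();R=np.array(s['ee_rot'])
print(tcp(.3), rows(tcp(.3)-s['position'],R))"
```

```text
[535.  -78.4  64.1] [ 0.3 -0.6 -0.6] 14.6667
[535.36700875 -77.720835    65.52995039] [-0.004  0.01   0.002]
```

```bash
sleep 1
```

```text
(no output)
```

View pics/scene9c.png

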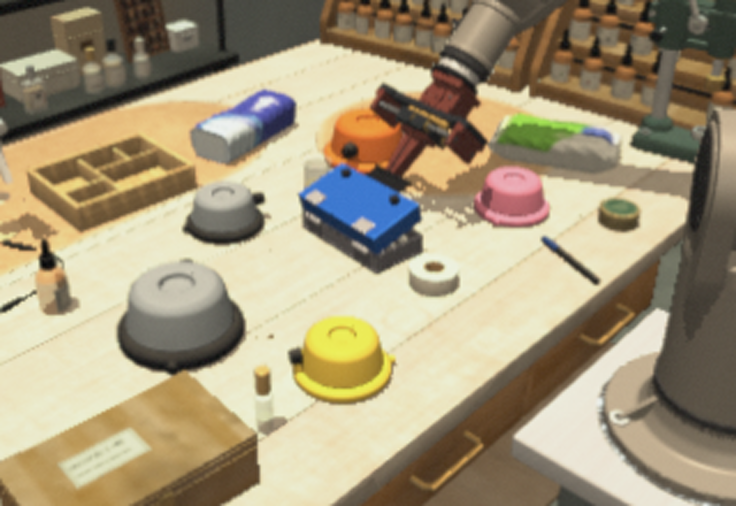

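The picture shows the lid rising with the fingers under the lip at crop (395,175). I carry on along the arc.

arm_command(
  rows=[
    [0,0,0,-0.02,0.079,0,1],
    [0,0,0,-0.012,0.076,0,1],
    [0,0,0,-0.004,0.076,0,1],
    [0,0,0,0.003,0.076,0,1],
    [0,0,0,0.011,0.08,0,1],
    [0,0,0,0,0,0,1],
    [0,0,0,0,0,0,1],
  ],
)

```text
time_s: 15.25
position: [539.3, -38.8, 108.3]
ee_rot: [[0.081, 0.08, 0.994], [0.705, 0.7, -0.114], [-0.704, 0.71, 0.0]]
contact_force: [0.3, -1.1, -0.6]
grip_width: 0.002
```

```bash
python3 snap.py 10; python3 -c "
from path import *
s=status.state();R=np.array(s['ee_rot'])
print(tcp(.8), rows(tcp(.8)-s['position'],R))"
```

```text
[539.2 -40.1 107.4] [ 0.1 -1.3 -0.8] 15.35
[539.78443606 -39.74324421 108.57802608] [-0.004  0.007  0.004]
```

```bash
sleep 1
```

```text
(no output)
```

View pics/scene10c.png

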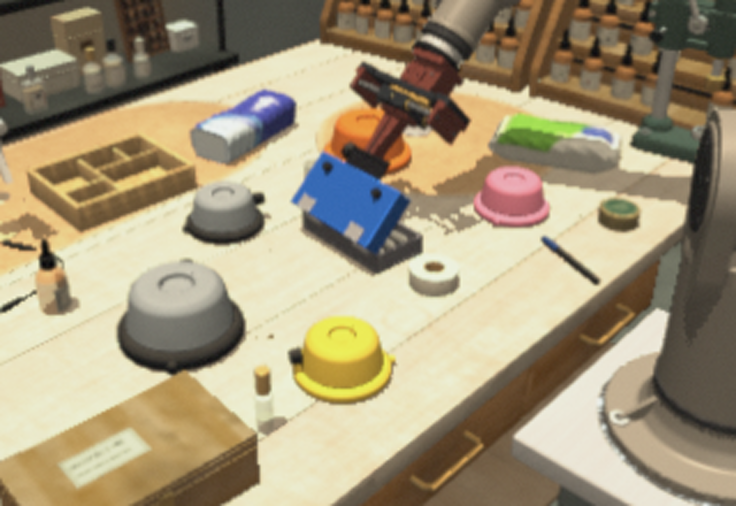

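The lid is at about 0.8 rad, with the lip resting on the fingertips at crop (365,155). I push past the balance point.

arm_command(
  rows=[
    [0,0,0,0.018,0.068,0,1],
    [0,0,0,0.025,0.063,0,1],
    [0,0,0,0.031,0.06,0,1],
    [0,0,0,0.037,0.056,0,1],
    [0,0,0,0.042,0.053,0,1],
    [0,0,0,0.02,0.02,0,1],
    [0,0,0,0,0,0,1],
    [0,0,0,0,0,0,1],
  ],
)

```text
time_s: 16.02
position: [545.2, 12.4, 123.4]
ee_rot: [[0.081, 0.081, 0.993], [0.706, 0.699, -0.115], [-0.704, 0.71, -0.001]]
contact_force: [-0.0, 0.2, 0.6]
grip_width: 0.007
```

```bash
python3 snap.py 11
```

```text
[545.4  11.6 123.3] [ 0.2 -0.   0.3] 16.1167
```

```bash
sleep 1
```

```text
(no output)
```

View pics/scene11c.png

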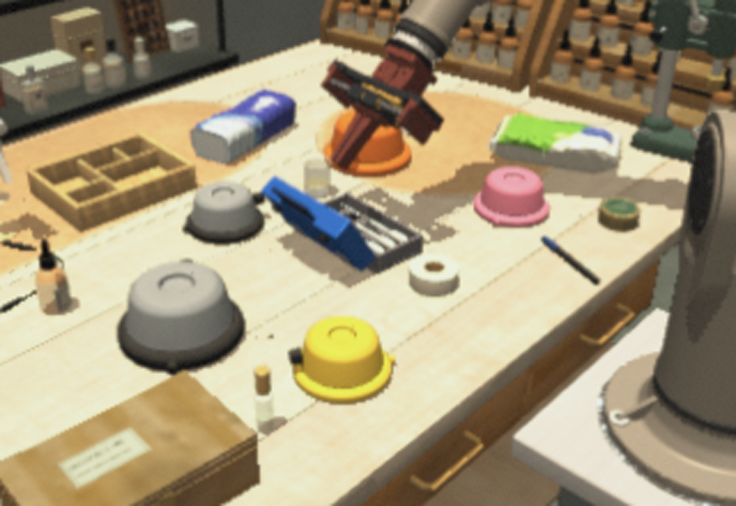

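arm_command(
  rows=[
    [0,0,0,-0.125,0.032,0.008,1],
    [0,0,0,-0.125,0.032,0.008,1],
    [0,0,0,-0.125,0.032,0.008,1],
    [0,0,0,-0.125,0.032,0.008,1],
    [0,0,0,-0.125,0.032,0.008,1],
    [0,0,0,-0.125,0.032,0.008,1],
    [0,0,0,0,0,0,1],
    [0,0,0,0,0,0,1],
  ],
)

```text
time_s: 16.78
position: [546.1, -49.1, 223.2]
ee_rot: [[0.084, 0.082, 0.993], [0.705, 0.7, -0.118], [-0.705, 0.71, 0.001]]
contact_force: [0.6, -0.2, -0.9]
grip_width: 0.008
```

arm_command(
  rows=[
    [0,0,0,0,0,0,1],
    [0,0,0,0,0,0,1],
    [0,0,0,0,0,0,1],
    [0,0,0,0,0,0,1],
    [0,0,0,0,0,0,1],
    [0,0,0,0,0,0,1],
    [0,0,0,0,0,0,1],
    [0,0,0,0,0,0,1],
  ],
)

```text
time_s: 17.45
position: [545.6, -47.9, 223.1]
ee_rot: [[0.081, 0.082, 0.993], [0.706, 0.699, -0.115], [-0.704, 0.71, -0.001]]
contact_force: [0.4, -0.3, 0.2]
grip_width: 0.009
```

```bash
python3 snap.py 12 warmer
```

```text
scene [([390.0, 199.0], 0.82, [437.0, -242.0]), ([330.0, 178.0], 0.73, [694.0, -217.0]), ([250.0, 253.0], 0.7, [540.0, 284.0]), ([320.0, 274.0], 0.67, [341.0, 213.0]), ([267.0, 208.0], 0.65, [697.0, 90.0]), ([434.0, 207.0], 0.2, [301.0, -300.0])]
top [([238.0, 257.0], 0.96, [347.0, 211.0]), ([385.0, 144.0], 0.88, [696.0, -207.0]), ([286.0, 140.0], 0.85, [697.0, 91.0]), ([214.0, 190.0], 0.83, [539.0, 294.0]), ([389.0, 233.0], 0.67, [427.0, -216.0]), ([315.0, 243.0], 0.48, [392.0, -4.0])]
[545.6 -47.9 223.2] [ 0.7  0.3 -0.2] 17.65
```

```bash
sleep 1
```

```text
(no output)
```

View pics/scene12c.png

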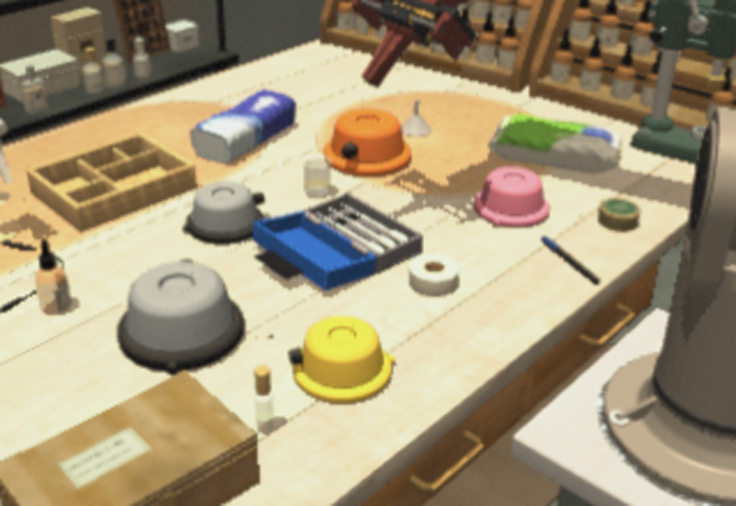

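View pics/top12c.png

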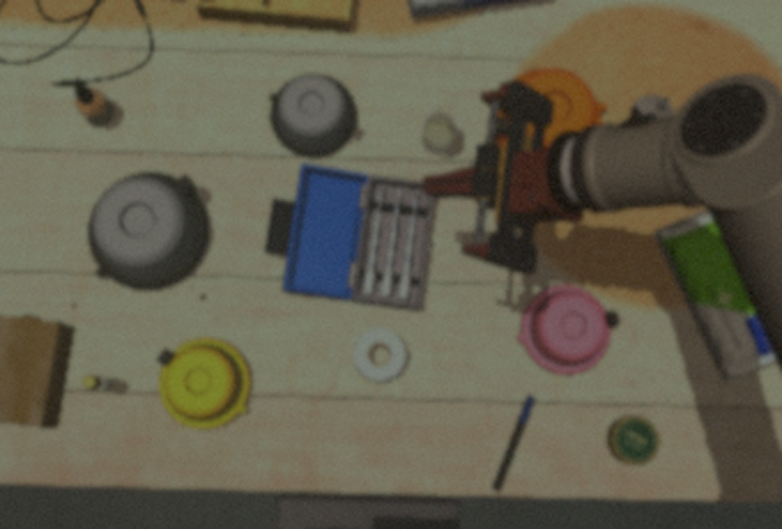

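Both views show the lid lying fully open (top crop (325,235), lip at (280,228)). The warmer is upright at top crop (314,115). The bystanders look unmoved and the tool is clear at z 223 with no contact force. I hand in.

```bash
python3 -c "
from bench import sign_off
print(sign_off())"
```

```text
the job is handed in; nothing more can be done
None
```

The case is open: the lid lies back on the hinge side and stays there by itself, and I handed the job in at about 17.7 s of the 61 s allowed. `sign_off` gives no verdict, so this rests on my own checks.

- **Warmer:** I cradled the small grey warmer between the open fingers at base height and slid it towards the far (-y) end of the case. The last pictures show it upright at about (697, 90) mm, roughly -153 mm along the hinge, where the limit is -133 mm.
- **Lid:** With the fingers closed, I pushed the lip up from below and along its arc to about 1.3 rad, and it fell open by itself. The last pictures from both cameras show it lying flat. I have no direct reading of the lid angle, so "fully open" is judged from those pictures.
- **Other things:** The bystanders look unmoved in the pictures; I did not measure each one again. The arm ended clear of everything at z 223 mm, with contact force under 1 N.
- **Disagreements:** While the arm partly hid the warmer, the networks put it 10–17 mm apart in the two cameras, but they agreed within 1 mm at the end. They also placed the lip about 8 mm along the hinge from my fit of the case; I kept the fit, and the push showed it was good enough.

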